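Find the checked crate and push it over the dispatch line

TASK

One of the two parts crates at the fence has the checker's stamp underneath. Working from left to right (as seen from the robot), tip each crate up steeply, about 65 degrees or more, so that its underside can be read from beyond the bench, and lay it back down flat before going on to the next. Then push the stamped crate away from the robot until it stands flat just past the white tape line, all of it over. Do not pick a crate up off the bench or turn it upside down, leave the other crate at the fence, and do not disturb the other things.

Things in the scene. Friction and masses are not known exactly. Their poses are not given: they have to be found in the camera images.
- crate_a: shallow grey plastic parts crate. Base 110 (x) x 140 (y), 45 tall, walls 3.5; its top rim, 36 to 45 up, sticks out 8 on all four sides (126 x 156 overall). Inside, flanges set in dark foam, all fixed, reach 30 up. Floor recessed 6 underneath. Origin: centre of underside at foot level; x away from the robot, z up. Near side 3 to 8 from the fence face, parallel within 2 degrees. May be left or right
- crate_b: the second crate, outwardly identical to crate_a in every size and axis; it may be the left or the right one. Each weighs 0.35 to 0.57 kg with its contents; centre of mass about 16 up in the middle. With its far side raised and let go, it falls back flat by itself from anything up to about 75 degrees; pushed on beyond that it may stay standing on its near side
- stamp (a point): centre of the ink stamp, a black ring 84 in diameter with a tick in it, in the middle of the underside of one of the two crates (6 above the foot plane); the other underside is blank. Hidden while the crate stands flat; seen from beyond the bench when the crate's far side is well up
- fence: flat aluminium strip fixed to the bench on the robot's side of the crates, 560 long (y), 25 wide (x), 6 thick. Origin: mid-length, bench level, on its edge face towards the crates; x away from the robot. A crate hooked under its far rim and pulled up and back (5 to 15 N) slides to the strip, then tips about its near bottom edge, far side rising; the near edge may creep 15 out and 6 up
- line: the dispatch line: a straight strip of white tape on the bench, 25 wide (x), 600 long (y), parallel with the fence, beyond both crates. Flat, no height. Origin: its centre; x points away from the robot, across the line, towards the dispatch side
- crate_a_nl (a point): near left bottom corner of crate_a's base, at (-55, +70, 0) in its frame
- crate_a_nr (a point): near right bottom corner of crate_a's base, at (-55, -70, 0) in its frame
- crate_a_fl (a point): far left bottom corner of crate_a's base, at (+55, +70, 0) in its frame
- crate_a_fr (a point): far right bottom corner of crate_a's base, at (+55, -70, 0) in its frame
- crate_b_nl (a point): near left bottom corner of crate_b's base, at (-55, +70, 0) in its frame
- crate_b_nr (a point): near right bottom corner of crate_b's base, at (-55, -70, 0) in its frame
- crate_b_fl (a point): far left bottom corner of crate_b's base, at (+55, +70, 0) in its frame
- crate_b_fr (a point): far right bottom corner of crate_b's base, at (+55, -70, 0) in its frame
- jar: a small closed jar of rivets, 42 dia x 70 tall, standing between the two crates. Loose; not part of the job. Origin: centre of its underside.
- collar: a galvanised duct collar (short open tube), 56 dia x 50 tall, standing beyond the tape line between the crates' two lanes. Loose; not part of the job. Origin: centre of its underside.
- tin: a sealant tin, 66 dia x 105 tall, to the left of the crates. Loose; not part of the job. Origin: centre of its underside.
- tape: a roll of brown tape lying flat, 100 dia x 48 tall, at the left beyond the line. Loose; not part of the job. Origin: centre of its underside.
- carton: a small cardboard carton 100 x 75 x 60 tall, right of the crates. Loose; not part of the job. Origin: centre of its underside.
- driver: a screwdriver lying on the bench at the right. Loose; not part of the job. Origin: on its axis, near the middle of its length.
- valve: a white round ceiling air valve lying on the bench at the far left, 100 dia x 38 tall. Loose; not part of the job. Origin: centre of its underside.

How it is judged:
By the outcome, as a careful person would: the job done as asked, in the order asked, and still so for the second after the job is handed in, with the robot touching nothing.
It also fails if it takes over 72 s, if anything falls off the work surface, if the arm or the gripper's body presses on something with over 40 N, if the wrist force passes 120 N, or if a joint passes its speed limit or range.

ROBOT

A 7-joint arm with a two-finger parallel gripper is mounted at the origin on the work surface. World frame = base frame: x ahead of the robot, y to its left, z up, the work surface at z = 0. Lengths are in m, angles in degrees, forces in N, time in s.
With the tool pointing down it reaches from about 0.425 to 0.825 m from the base axis. Payload 3.6 kg.
Tool frame: the origin (TCP) lies at the very end of the fingers, on their centre line; the grasp point (between the pads) lies 19 mm behind it; z points along the fingers, y is the direction in which the jaws open and shut (so a half turn about z gives the same grasp; the last joint's range is limited). The gripper opens to 93 mm and grips with 3 to 60 N. Pads are 15 mm wide; open, the fingers measure 128 mm over their backs; the gripper's body (75 mm by 188 mm) begins 65 mm behind the grasp point.
Start: joints at [72.049, 35.231, -0.722, 81.555, 0.464, 63.22, -2.315], TCP at [0.184, -0.623, 0.219] pointing down, gripper open.
Joint ranges: [-178.69, 178.69], [-17.37, 117.87], [-77.05, 75.6], [15.02, 138.74], [-78.02, 258.01], [0.78, 113.62], [-162.83, 162.83]. Speed limits (degrees/s): [159.86, 159.86, 180, 180, 180, 180, 180].

INTERFACE

Orientations are given as a 3x3 rotation matrix whose columns are the frame's x, y, z axes.
In Python, from rig import r gives the robot as it stands. The module is installed in compiled form; this text tells all that it offers.
- The arm moves only by the tool jog_arm, never from a script. Its arguments are lists of equal length, an entry for each row: "claw": the opening, from 0 (shut) to 1 (fully open); "travel": the shift along the tool's x, y, z in cm, a list of three; "twist": the turn about the tool's z in degrees. In form: {"claw": [claw, ...], "travel": [[dx, dy, dz], ...], "twist": [twist, ...]}. A call has 1 to 8 rows; each row shifts and turns the commanded pose from where the row before left it, along the tool's axes as they then stand; what a row does not reach is not made up. A row lasts 1/10 s, in which the tool goes at most 50 mm and 8.59 degrees, less where a joint would pass 70% of its speed; a pose out of reach is approached as far as the arm can. A call is refused whole if a number of a shift passes 5 or a number of a turn 8.59, either way. A call with a gripper value outside its range is refused whole. The fingers move at their own pace and stop on an object; the grip force is fixed at half the most. Time passes only in rows, so rows that do not move let the fingers close. It gives the time, the measured TCP pose, the force and the opening at its end, in the units of the state.
- r.observe(): the state, without advancing time (a new reading comes with each control period).
- r.capture(name): name is "scene" or "side" or "wrist"; returns (picture, depth): 384x512x3 uint8, red, green, blue; 384x512 float32, m along the optical axis (not along the pixel's ray), 0 where there is no reading.
- r.calibration(name): a dict with "fov_y" (degrees; the focal length in pixels is half the picture's height over the tangent of half this angle, whatever the lens; pixels are square), "cx", "cy" (the principal point, pixels), "T" (4x4, takes a point from camera to world coordinates). Camera axes: x right, y down, z forward; pixel columns grow to the right and rows downward; lengths in m; the calibration is good to about 2 mm. A picture is of the moment at which its call begins: read the wrist's pose just before it. calibration takes no time and is no camera call; for the wrist camera it gives the pose at the moment of the call.
- r.finish_job(): hands the job in, once; it reports no verdict.
The state is a dict: "time_s": time; "q": joint angles; "joint_vel": joint speeds; "joint_efforts": joint torques, N m; "tool_pos": TCP position; "tcp_rot": TCP orientation; "contact_force": force on the tool from outside, world axes, zero at the start; "wrist_torque": the same for the moment, N m; "grip_width": finger opening in m.
Only numpy, scipy, OpenCV 4.12 (cv2) and the standard library are available. Lean on these libraries where they do the work, as an engineer would, in place of code of your own. Each camera call takes 0.05 s, during which the arm holds its last target.

## Working session

There is one attempt and no reset: what is moved stays moved. The work goes in short steps, Python scripts to look and compute and a tool call to move; the robot and the scene stay as the last step left them, time stands still between calls to the robot, and variables do not carry over. Pictures are saved under pics/ and viewed, and the job is handed in when it is done.

Besides the shell and the picture viewer there is one more tool, called after "Call:" as name(argument=value, ...), one argument or row to a line, values as JSON. jog_arm: Moves the arm, as the interface text tells. Its arguments: {"type":"object","properties":{"claw":{"type":"array"},"travel":{"type":"array"},"twist":{"type":"array"}},"required":["claw","travel","twist"]}

```bash
ls; mkdir -p pics; cat > h.py <<'E'
from rig import r
import numpy as np, cv2
def snap(n,f):
    p,d=r.capture(n); cv2.imwrite('pics/'+f,cv2.cvtColor(p,cv2.COLOR_RGB2BGR)); return p,d
def cam(n):
    c=r.calibration(n); return c, 192/np.tan(np.radians(c['fov_y']/2))
def ray(n,u,v,z):
    c,f=cam(n); T=np.array(c['T']); d=T[:3,:3]@np.array([(u-c['cx'])/f,(v-c['cy'])/f,1]); o=T[:3,3]
    return o+d*(z-o[2])/d[2]
def cloud(n,d):
    c,f=cam(n); T=np.array(c['T']); v,u=np.mgrid[:384,:512]
    P=np.stack([(u-c['cx'])/f*d,(v-c['cy'])/f*d,d],-1)
    return P@T[:3,:3].T+T[:3,3]
E
python3 - <<'E'
from h import *
np.set_printoptions(precision=4,suppress=True)
print(r.observe())
for n in('scene','side'):
    p,d=snap(n,n+'0.png'); np.save(n+'0.npy',d); print(n,r.calibration(n),(d>0).mean())
E
```

```text
pics
{'time_s': 0.0, 'q': array([72.0491, 35.2887, -0.724 , 81.6413,  0.464 , 63.2177, -2.3132]), 'joint_vel': array([ 0.0429, -0.0113, -0.072 ,  0.0421, -0.0336,  0.1212,  0.0497]), 'joint_efforts': array([ -0.0004, -45.894 ,   0.2088, -16.5746,  -0.0611,   0.0203,
         0.0002]), 'tool_pos': array([ 0.1837, -0.6227,  0.2175]), 'tcp_rot': array([[ 0.9591,  0.283 , -0.0007],
       [ 0.283 , -0.9591,  0.0024],
       [-0.    , -0.0025, -1.    ]]), 'contact_force': array([-0.2282, -0.0283,  0.8722]), 'wrist_torque': array([ 0.0594, -0.0178, -0.0143]), 'grip_width': 0.09251212106430459}
scene {'fov_y': 43.400726918862134, 'cx': 258.7237643043375, 'cy': 201.69980690959014, 'T': array([[ 0.4932,  0.6528, -0.5749,  1.3358],
       [ 0.8699, -0.3707,  0.3254, -0.3824],
       [-0.0007, -0.6606, -0.7507,  1.027 ],
       [ 0.    ,  0.    ,  0.    ,  1.    ]])} 0.9959971110026041
side {'fov_y': 57.587798515738925, 'cx': 252.9293336931372, 'cy': 187.14352397739432, 'T': array([[ 0.9991, -0.0122,  0.0415,  0.5274],
       [-0.0396, -0.6465,  0.7619, -0.7888],
       [ 0.0175, -0.7628, -0.6464,  0.7294],
       [ 0.    ,  0.    ,  0.    ,  1.    ]])} 0.9960276285807291
```

View pics/scene0.png

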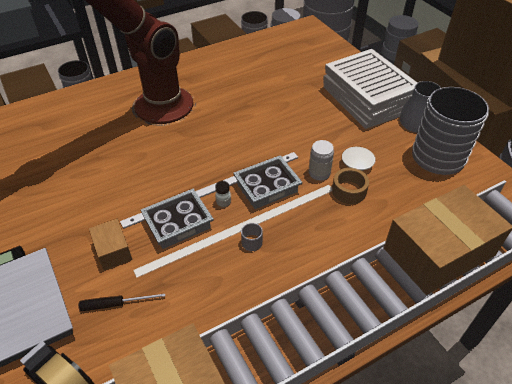

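View pics/side0.png

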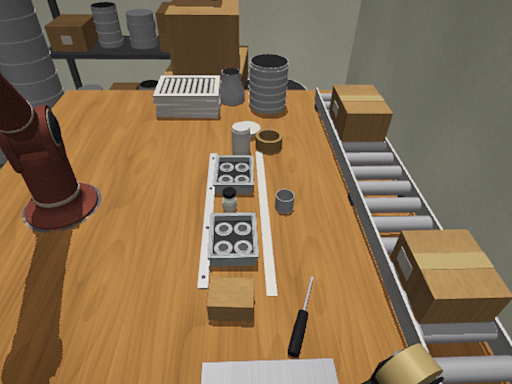

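```bash
cat > seg.py <<'E'
from h import *
np.set_printoptions(precision=4,suppress=True)
import sys
def rects(n,p,d):
    P=cloud(n,d); roi=(P[...,0]>.3)&(P[...,0]<.85)&(abs(P[...,1])<.5)
    hsv=cv2.cvtColor(p,cv2.COLOR_RGB2HSV)
    m=(roi&(P[...,2]>.008)&(P[...,2]<.13)).astype(np.uint8)
    k,l,s,c=cv2.connectedComponentsWithStats(m)
    for i in range(1,k):
        if s[i,4]<60: continue
        Q=P[l==i]; zt=np.percentile(Q[:,2],97)
        T=Q[Q[:,2]>zt-.008]
        print(n,'blob',s[i],'ztop',zt.round(4),'rect',cv2.minAreaRect((T[:,:2]*1000).astype(np.float32)))
    w=(roi&(abs(P[...,2])<.012)&(hsv[...,1]<60)&(hsv[...,2]>150)).astype(np.uint8)
    k,l,s,c=cv2.connectedComponentsWithStats(w)
    for i in range(1,k):
        if s[i,4]<60: continue
        Q=P[l==i]; print(n,'white',s[i],'z',np.median(Q[:,2]),cv2.minAreaRect((Q[:,:2]*1000).astype(np.float32)))
if __name__=='__main__':
    for n in('scene','side'):
        p=cv2.cvtColor(cv2.imread(f'pics/{n}0.png'),cv2.COLOR_BGR2RGB); rects(n,p,np.load(n+'0.npy'))
E
python3 seg.py
```

```text
scene blob [309 140  25  40 801] ztop 0.1069 rect ((537.8350219726562, 275.4355163574219), (57.71821212768555, 62.135154724121094), 48.829952239990234)
scene blob [ 332  146   43   57 1472] ztop 0.0493 rect ((633.091796875, 332.6841735839844), (99.124267578125, 151.9445343017578), 19.606739044189453)
scene blob [ 233  155   69   53 2105] ztop 0.047 rect ((514.809814453125, 109.73794555664062), (160.17198181152344, 130.83993530273438), 88.32142639160156)
scene blob [214 181  17  25 338] ztop 0.0718 rect ((501.2264404296875, -27.21270751953125), (37.61155700683594, 37.63663101196289), 46.00640106201172)
scene blob [ 140  189   73   58 2479] ztop 0.0473 rect ((511.6224365234375, -168.2249755859375), (130.84767150878906, 157.04092407226562), 0.26096802949905396)
scene blob [  89  219   43   50 1335] ztop 0.0629 rect ((509.72430419921875, -351.288818359375), (74.902587890625, 102.392822265625), 86.70850372314453)
scene blob [241 223  22  27 427] ztop 0.0509 rect ((664.4849853515625, -24.982707977294922), (53.98354721069336, 56.50581741333008), 50.38236999511719)
scene blob [ 44 248  29  8
[... 1632 characters left out ...]
9844), (76.79212951660156, 99.93648529052734), 86.20683288574219)
side blob [287 277  26  80 645] ztop 0.0263 rect ((662.3422241210938, -390.93670654296875), (174.7703857421875, 23.281274795532227), 69.13594055175781)
side blob [202 359 131   6 192] ztop 0.0528 rect ((578.4039306640625, -498.2093505859375), (3.8465495109558105, 247.2393035888672), 89.91023254394531)
side white [ 255  151   23  145 1328] z 0.00012674089860076343 ((602.8345336914062, -23.94586181640625), (26.990793228149414, 604.1997680664062), 0.006857016589492559)
side white [ 197  153   53  135 1048] z 0.005644555725719924 ((439.73077392578125, -11.269073486328125), (574.561767578125, 140.04608154296875), 78.14556121826172)
```

Call:
jog_arm(
  claw=[1,1,1,1,1,1,1,1],
  travel=[
    [0,0,0],
    [0,0,0],
    [3,-3.8,0],
    [3,-3.8,0],
    [3,-3.8,0],
    [3,-3.8,0],
    [3,-3.8,0],
    [3,-3.8,0],
  ],
  twist=[8.2,8.2,0,0,0,0,0,0],
)

```text
time_s: 0.9
tool_pos: [0.3645, -0.3934, 0.2184]
tcp_rot: [[1.0, 0.001, -0.0], [0.001, -1.0, 0.001], [-0.0, -0.001, -1.0]]
contact_force: [0.7, -0.1, -0.2]
grip_width: 0.0929
```

Call:
jog_arm(
  claw=[1,1,1,1,1,1,1,1],
  travel=[
    [2,-4.2,0],
    [2,-4.2,0],
    [2,-4.2,0],
    [2,-4.2,0],
    [2,-4.2,0],
    [2,-4.2,0],
    [2,-4.2,0],
    [2,-4.2,0],
  ],
  twist=[0,0,0,0,0,0,0,0],
)

```text
time_s: 1.7
tool_pos: [0.5238, -0.0574, 0.2185]
tcp_rot: [[1.0, 0.001, -0.0], [0.001, -1.0, -0.0], [-0.0, 0.0, -1.0]]
contact_force: [-0.3, -0.4, 0.5]
grip_width: 0.0929
```

Call:
jog_arm(
  claw=[1,1,1,1,1,1],
  travel=[
    [1.7,-4.2,0],
    [1.7,-4.2,0],
    [1.7,-4.2,0],
    [1.8,-4.1,0],
    [0,0,4],
    [0,0,4],
  ],
  twist=[0,0,0,0,0,0],
)

```text
time_s: 2.3
tool_pos: [0.5933, 0.1106, 0.1382]
tcp_rot: [[1.0, 0.005, 0.003], [0.005, -1.0, 0.002], [0.003, -0.002, -1.0]]
contact_force: [-0.3, -0.9, -0.6]
grip_width: 0.0929
```

```bash
python3 - <<'E'
from h import *
from seg import rects
print(r.observe()['tool_pos'])
p,d=snap('scene','s1.png'); p2,d2=snap('side','d1.png')
E
```

```text
[0.5933 0.1106 0.1382]
```

View pics/d1.png

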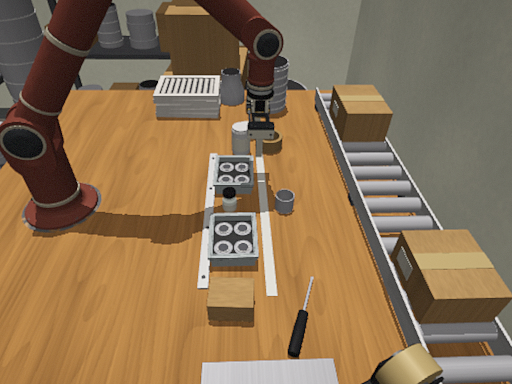

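View pics/s1.png

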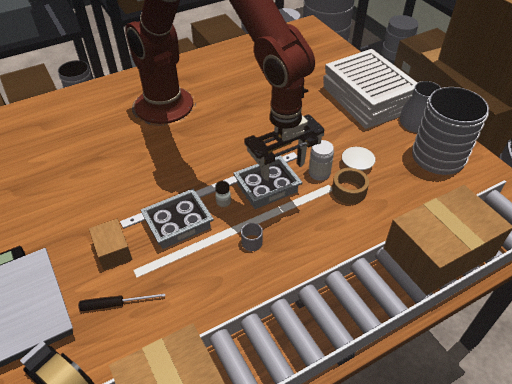

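Call:
jog_arm(
  claw=[1,1,1,1,1,1,1],
  travel=[
    [0,0,4],
    [0,0,4],
    [0,0,2],
    [0,0,0.8],
    [-0.5,0,0],
    [-0.4,0,0],
    [-0.3,0,0],
  ],
  twist=[0,0,0,0,0,0,0],
)

```text
time_s: 3.1
tool_pos: [0.5822, 0.1083, 0.0328]
tcp_rot: [[1.0, 0.0, 0.005], [0.0, -1.0, 0.001], [0.005, -0.001, -1.0]]
contact_force: [2.2, 1.1, 0.2]
grip_width: 0.0933
```

Call:
jog_arm(
  claw=[1,1,1,1,1],
  travel=[
    [0,0,1],
    [-0.3,0,0],
    [-0.4,0,0],
    [-0.4,0,-0.5],
    [-0.4,0,-0.5],
  ],
  twist=[0,0,0,0,0],
)

```text
time_s: 3.6
tool_pos: [0.575, 0.1079, 0.0337]
tcp_rot: [[1.0, -0.0, 0.021], [-0.0, -1.0, 0.002], [0.021, -0.002, -1.0]]
contact_force: [13.3, -0.0, 3.3]
grip_width: 0.0931
```

Call:
jog_arm(
  claw=[1,1,1,1],
  travel=[
    [0,0,-0.5],
    [0,0,-0.4],
    [-0.2,0,-0.4],
    [-0.2,0,-0.4],
  ],
  twist=[0,0,0,0],
)

```text
time_s: 4.0
tool_pos: [0.5673, 0.1079, 0.0499]
tcp_rot: [[1.0, -0.0, 0.013], [-0.0, -1.0, 0.002], [0.013, -0.002, -1.0]]
contact_force: [7.4, 0.1, 2.7]
grip_width: 0.093
```

```bash
cat > look.py <<'E'
from h import *
import sys
t=sys.argv[1]; o=r.observe(); print(o['time_s'],o['tool_pos'],o['contact_force'])
p,d=snap('scene','s%s.png'%t); p2,d2=snap('side','d%s.png'%t)
def crop(p,x0,x1,y0,y1,k): return cv2.resize(p[y0:y1,x0:x1],None,fx=k,fy=k,interpolation=cv2.INTER_CUBIC)
x=[int(a) for a in sys.argv[2:10]]
a=crop(p,*x[:4],4);b=crop(p2,*x[4:],4)
h=max(a.shape[0],b.shape[0]); im=np.zeros((h,a.shape[1]+b.shape[1],3),np.uint8); im[:a.shape[0],:a.shape[1]]=a; im[:b.shape[0],a.shape[1]:]=b
cv2.imwrite('pics/c%s.png'%t,cv2.cvtColor(im,cv2.COLOR_RGB2BGR))
np.save('ds%s.npy'%t,d); np.save('dd%s.npy'%t,d2)
E
python3 look.py 2 220 320 120 220 195 285 100 200
```

```text
4.0 [0.56727993 0.10791078 0.04990783] [7.38231918 0.06426149 2.69179407]
```

View pics/c2.png

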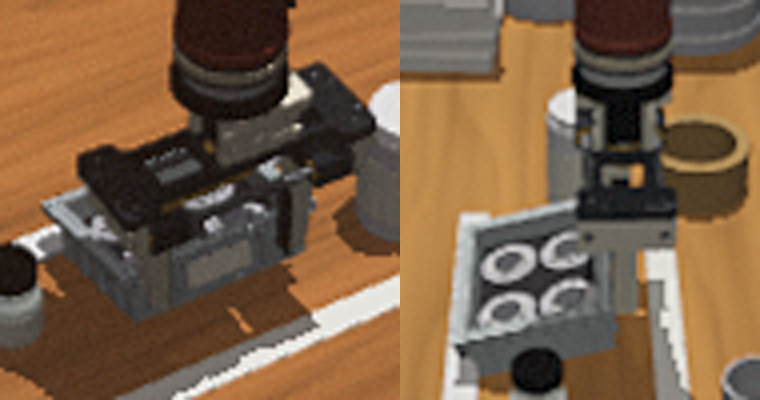

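Call:
jog_arm(
  claw=[1,1,1,1,1],
  travel=[
    [-0.4,0,-0.7],
    [-0.5,0,-0.7],
    [-0.6,0,-0.8],
    [-0.7,0,-0.8],
    [0,0,0],
  ],
  twist=[0,0,0,0,0],
)

```text
time_s: 4.6
tool_pos: [0.543, 0.108, 0.0802]
tcp_rot: [[1.0, 0.001, 0.009], [0.001, -1.0, 0.001], [0.009, -0.001, -1.0]]
contact_force: [5.6, -0.0, 3.8]
grip_width: 0.0929
```

Call:
jog_arm(
  claw=[1,1,1,1],
  travel=[
    [-0.8,0,-0.8],
    [-0.8,0,-0.8],
    [-0.9,0,-0.7],
    [0,0,0],
  ],
  twist=[0,0,0,0],
)

```text
time_s: 5.0
tool_pos: [0.5152, 0.1079, 0.1024]
tcp_rot: [[1.0, 0.001, 0.004], [0.001, -1.0, 0.001], [0.004, -0.001, -1.0]]
contact_force: [4.9, -0.1, 5.3]
grip_width: 0.0929
```

```bash
python3 look.py 3 220 320 120 220 195 285 100 200
```

```text
5.0 [0.5151826  0.1079493  0.10238515] [ 4.89985851 -0.06109757  5.30521345]
```

View pics/c3.png

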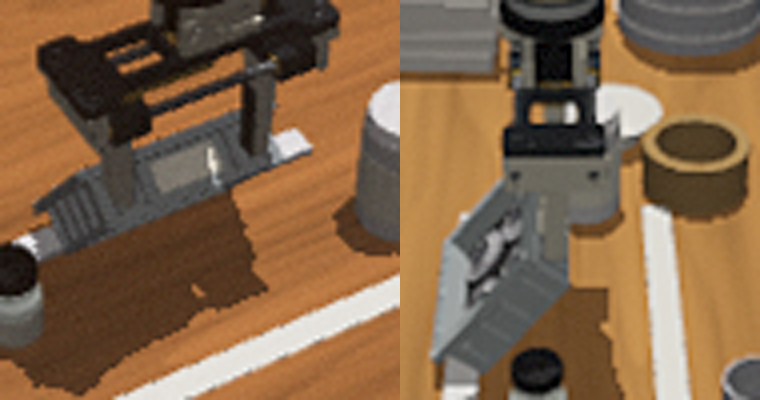

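Call:
jog_arm(
  claw=[1,1,1],
  travel=[
    [0,0,-0.5],
    [-0.5,0,-0.3],
    [-0.5,0,-0.2],
  ],
  twist=[0,0,0],
)

```text
time_s: 5.4
tool_pos: [0.5025, 0.1076, 0.1103]
tcp_rot: [[1.0, 0.001, -0.003], [0.001, -1.0, -0.001], [-0.003, 0.001, -1.0]]
contact_force: [1.3, -0.1, 1.5]
grip_width: 0.0928
```

```bash
cat > tilt.py <<'E'
from h import *
import sys
yc=float(sys.argv[1]); t=sys.argv[2]
d,dd=np.load('ds%s.npy'%t),np.load('dd%s.npy'%t)
# far wall/underside seen by the scene camera, side strip between fingers
P=cloud('scene',d); m=(abs(P[...,1]-yc)<.035)&(P[...,0]>.42)&(P[...,0]<.6)&(P[...,2]>.012)&(P[...,2]<.16)
Q=P[m]; 
for lo in np.arange(.01,.16,.008):
    s=Q[(Q[:,2]>=lo)&(Q[:,2]<lo+.008)]
    if len(s)>2: print('z',round(lo*1000+4),'xmin/med/max',(np.percentile(s[:,0],[5,50,95])*1000).round(),len(s))
E
python3 look.py 4 220 320 120 220 195 285 100 200; python3 tilt.py 0.11 4
```

```text
5.4 [0.50248002 0.10758515 0.11031202] [ 1.34107099 -0.13267135  1.45837625]
z 14 xmin/med/max [457. 459. 462.] 14
z 22 xmin/med/max [459. 461. 464.] 8
z 30 xmin/med/max [466. 468. 469.] 10
z 38 xmin/med/max [470. 474. 475.] 9
z 46 xmin/med/max [476. 477. 480.] 8
z 54 xmin/med/max [481. 482. 483.] 6
z 86 xmin/med/max [512. 513. 514.] 5
z 94 xmin/med/max [506. 513. 517.] 80
z 102 xmin/med/max [496. 505. 511.] 106
z 110 xmin/med/max [487. 495. 504.] 114
z 118 xmin/med/max [483. 490. 493.] 54
z 126 xmin/med/max [484. 488. 493.] 41
```

View pics/c4.png

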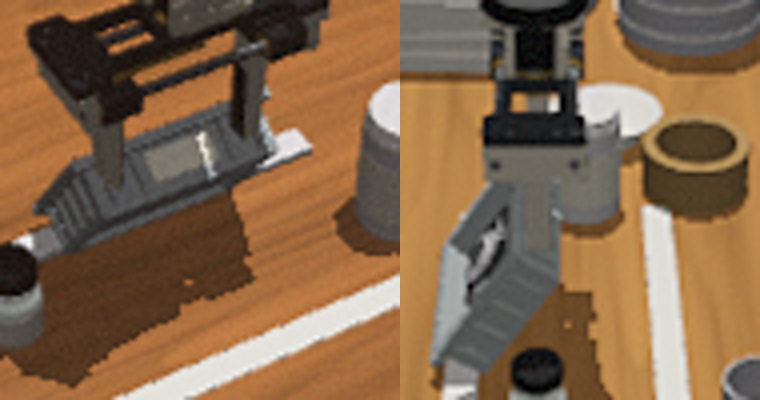

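Call:
jog_arm(
  claw=[1,1,1,1],
  travel=[
    [-0.2,0,-0.3],
    [-0.5,0,-0.3],
    [-0.6,0,-0.1],
    [0,0,0],
  ],
  twist=[0,0,0,0],
)

```text
time_s: 5.9
tool_pos: [0.4902, 0.1078, 0.1178]
tcp_rot: [[1.0, 0.001, -0.001], [0.001, -1.0, -0.0], [-0.001, 0.0, -1.0]]
contact_force: [1.1, 0.1, 0.7]
grip_width: 0.0928
```

```bash
python3 look.py 5 220 320 120 220 195 285 100 200; python3 tilt.py 0.11 5
```

```text
5.9 [0.49016888 0.10777983 0.11779127] [1.14428511 0.12817163 0.68169927]
z 14 xmin/med/max [456. 457. 461.] 20
z 22 xmin/med/max [459. 460. 462.] 17
z 30 xmin/med/max [462. 465. 466.] 18
z 38 xmin/med/max [467. 468. 470.] 15
z 46 xmin/med/max [470. 473. 475.] 14
z 54 xmin/med/max [475. 477. 479.] 17
z 62 xmin/med/max [479. 481. 483.] 17
z 70 xmin/med/max [483. 485. 487.] 15
z 78 xmin/med/max [488. 489. 491.] 4
z 94 xmin/med/max [501. 505. 507.] 15
z 102 xmin/med/max [494. 503. 509.] 95
z 110 xmin/med/max [477. 490. 502.] 145
z 118 xmin/med/max [475. 479. 489.] 73
z 126 xmin/med/max [472. 477. 481.] 69
```

View pics/c5.png

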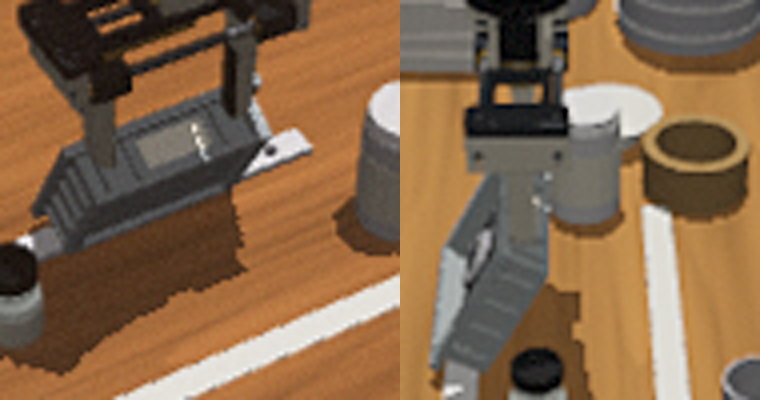

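Call:
jog_arm(
  claw=[1,1,1,1],
  travel=[
    [-0.5,0,-0.2],
    [-0.5,0,-0.1],
    [-0.3,0,0],
    [0,0,0],
  ],
  twist=[0,0,0,0],
)

```text
time_s: 6.4
tool_pos: [0.4778, 0.1078, 0.1208]
tcp_rot: [[1.0, 0.001, -0.0], [0.001, -1.0, 0.0], [-0.0, -0.0, -1.0]]
contact_force: [0.1, -0.4, -0.4]
grip_width: 0.093
```

```bash
python3 look.py 6 220 320 120 220 195 285 100 200; python3 tilt.py 0.11 6
```

```text
6.4 [0.47780102 0.10779912 0.12077938] [ 0.11950402 -0.39095717 -0.40660775]
z 14 xmin/med/max [453. 456. 462.] 31
z 22 xmin/med/max [455. 458. 459.] 20
z 30 xmin/med/max [459. 460. 463.] 22
z 38 xmin/med/max [463. 465. 467.] 21
z 46 xmin/med/max [466. 468. 470.] 22
z 54 xmin/med/max [470. 471. 473.] 22
z 62 xmin/med/max [472. 474. 475.] 24
z 70 xmin/med/max [475. 478. 480.] 27
z 78 xmin/med/max [478. 480. 482.] 22
z 86 xmin/med/max [482. 484. 486.] 10
z 102 xmin/med/max [486. 495. 498.] 49
z 110 xmin/med/max [475. 488. 498.] 133
z 118 xmin/med/max [463. 472. 486.] 133
z 126 xmin/med/max [459. 464. 470.] 74
z 134 xmin/med/max [462. 462. 466.] 5
```

View pics/c6.png

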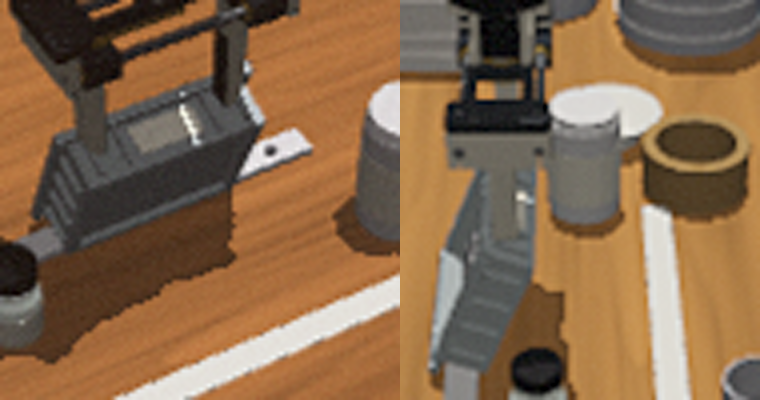

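```bash
python3 - <<'E'
import cv2,numpy as np
p=cv2.imread('pics/s6.png')[145:190,222:295]
p=cv2.resize(p,None,fx=10,fy=10,interpolation=cv2.INTER_CUBIC)
p=np.clip((p.astype(float)-20)*3,0,255).astype(np.uint8)
cv2.imwrite('pics/e6.png',p)
E
```

```text
(no output)
```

View pics/e6.png

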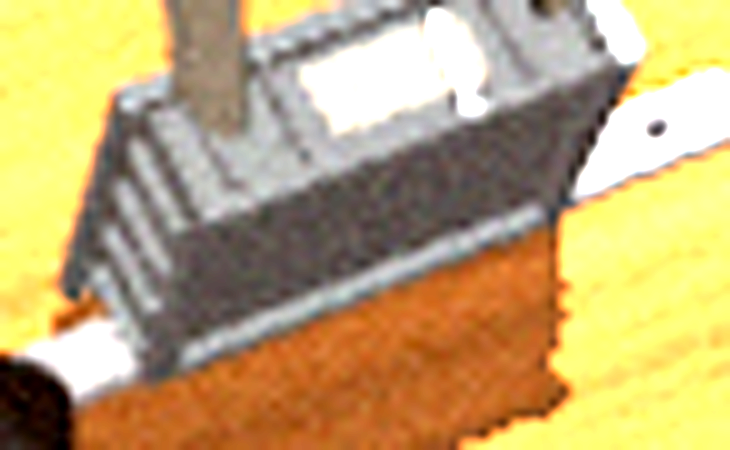

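Call:
jog_arm(
  claw=[1,1,1],
  travel=[
    [-0.2,0,0],
    [0,0,0],
    [0,0,0],
  ],
  twist=[0,0,0],
)

```text
time_s: 6.8
tool_pos: [0.4765, 0.1078, 0.1207]
tcp_rot: [[1.0, 0.001, 0.0], [0.001, -1.0, 0.0], [0.0, -0.0, -1.0]]
contact_force: [0.2, 0.2, -0.6]
grip_width: 0.093
```

```bash
python3 look.py 7 220 320 120 220 195 285 100 200; python3 tilt.py 0.11 7
```

```text
6.8 [0.47647963 0.10778008 0.12067507] [ 0.22788878  0.19681108 -0.55978786]
z 14 xmin/med/max [455. 457. 462.] 34
z 22 xmin/med/max [455. 458. 460.] 25
z 30 xmin/med/max [459. 461. 463.] 24
z 38 xmin/med/max [462. 464. 466.] 20
z 46 xmin/med/max [464. 467. 468.] 20
z 54 xmin/med/max [468. 470. 472.] 26
z 62 xmin/med/max [471. 473. 476.] 24
z 70 xmin/med/max [475. 477. 478.] 25
z 78 xmin/med/max [477. 479. 482.] 24
z 86 xmin/med/max [481. 482. 485.] 12
z 102 xmin/med/max [487. 494. 497.] 39
z 110 xmin/med/max [471. 486. 496.] 150
z 118 xmin/med/max [463. 471. 483.] 121
z 126 xmin/med/max [458. 463. 469.] 80
z 134 xmin/med/max [461. 461. 466.] 5
```

Call:
jog_arm(
  claw=[1,1,1,1,1,1,1,1],
  travel=[
    [0.6,0,0.2],
    [0.6,0,0.3],
    [1,0,0.4],
    [1,0,0.4],
    [0.9,0,0.5],
    [0.9,0,0.5],
    [0.8,0,0.7],
    [0,0,0],
  ],
  twist=[0,0,0,0,0,0,0,0],
)

```text
time_s: 7.7
tool_pos: [0.5375, 0.1078, 0.0902]
tcp_rot: [[1.0, -0.0, 0.004], [-0.0, -1.0, 0.001], [0.004, -0.001, -1.0]]
contact_force: [3.8, -0.0, 3.4]
grip_width: 0.0931
```

```bash
python3 look.py 8 220 320 120 220 195 285 100 200; python3 tilt.py 0.11 8
```

```text
7.7 [0.53751061 0.1078332  0.09021686] [ 3.84999746 -0.02098637  3.40767046]
z 22 xmin/med/max [436. 439. 443.] 15
z 30 xmin/med/max [432. 437. 448.] 35
z 38 xmin/med/max [430. 436. 457.] 17
z 46 xmin/med/max [461. 462. 463.] 4
z 62 xmin/med/max [536. 540. 542.] 9
z 70 xmin/med/max [535. 539. 543.] 71
z 78 xmin/med/max [529. 534. 539.] 76
z 86 xmin/med/max [522. 529. 534.] 82
z 94 xmin/med/max [521. 525. 530.] 50
z 102 xmin/med/max [515. 523. 528.] 78
z 110 xmin/med/max [522. 524. 526.] 14
```

View pics/c8.png

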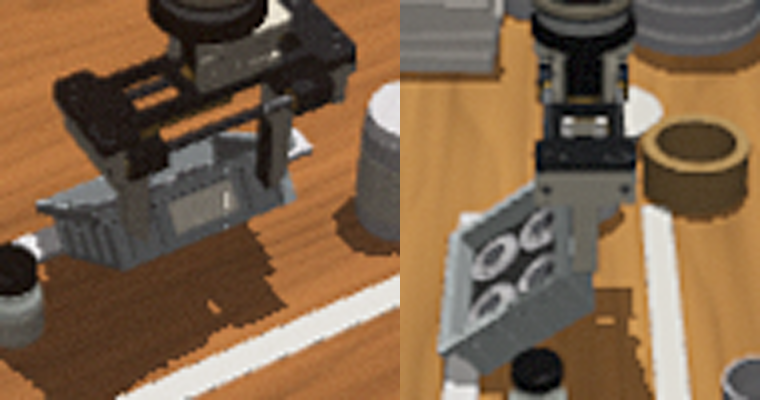

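Call:
jog_arm(
  claw=[1,1,1,1,1,1,1,1],
  travel=[
    [0.8,0,0.8],
    [0.8,0,0.9],
    [0.8,0,0.9],
    [0.6,0,0.9],
    [0.6,0,1],
    [0.5,0,1],
    [0.4,0,0.8],
    [0,0,0],
  ],
  twist=[0,0,0,0,0,0,0,0],
)

```text
time_s: 8.6
tool_pos: [0.5786, 0.1078, 0.0259]
tcp_rot: [[1.0, 0.0, -0.003], [0.0, -1.0, -0.0], [-0.003, 0.0, -1.0]]
contact_force: [4.3, 0.9, -0.9]
grip_width: 0.0928
```

Call:
jog_arm(
  claw=[1,1,1,1],
  travel=[
    [0.4,0,0],
    [0.8,0,0],
    [0,0,-4],
    [0,0,-5],
  ],
  twist=[0,0,0,0],
)

```text
time_s: 9.0
tool_pos: [0.5881, 0.1072, 0.1159]
tcp_rot: [[1.0, 0.001, -0.01], [0.001, -1.0, -0.002], [-0.01, 0.002, -1.0]]
contact_force: [2.1, 1.1, 0.1]
grip_width: 0.0932
```

```bash
python3 look.py 9 220 320 120 220 195 285 100 200; python3 tilt.py 0.11 9; python3 -c "
from seg import *
for n,k in (('scene','s'),('side','d')):
    rects(n,cv2.cvtColor(cv2.imread(f'pics/{k}9.png'),cv2.COLOR_BGR2RGB),np.load(f'd{k}9.npy'))"|grep -v white
```

```text
9.0 [0.58814749 0.1071663  0.11592407] [2.06354134 1.05504575 0.09300793]
z 14 xmin/med/max [559. 561. 564.] 27
z 22 xmin/med/max [456. 522. 563.] 154
z 30 xmin/med/max [455. 504. 543.] 290
z 38 xmin/med/max [453. 566. 570.] 54
z 46 xmin/med/max [447. 562. 571.] 102
scene blob [309 140  25  39 731] ztop 0.1069 rect ((543.87890625, 279.067138671875), (45.52233123779297, 63.725074768066406), 29.03050994873047)
scene blob [ 332  146   43   57 1473] ztop 0.0494 rect ((616.0075073242188, 323.2612609863281), (98.86032104492188, 165.39511108398438), 59.31489944458008)
scene blob [ 232  160   69   46 1732] ztop 0.0475 rect ((518.8964233398438, 108.91677856445312), (159.664794921875, 157.46246337890625), 0.02375859208405018)
scene blob [215 181  16  25 336] ztop 0.0717 rect ((501.15875244140625, -27.035282135009766), (36.53394317626953, 37.21530532836914), 56.71513748168945)
scene blob [ 140  189   73   58 2493] ztop 0.0472 rect ((511.26507568359375, -168.1312713623047), (132.0866241455078, 156.2035369873047), 0.41424375772476196)
scene blob [  89  219   43   50 1338] ztop 0.0631 rect ((510.1
[... 774 characters left out ...]
39062, 292.8863830566406), (95.91600799560547, 39.15686798095703), 58.31843566894531)
side blob [274 189  20  24 368] ztop 0.0499 rect ((661.131591796875, -25.38973617553711), (55.85691833496094, 54.22636413574219), 43.41460418701172)
side blob [ 207  213   51   54 2467] ztop 0.0461 rect ((509.5267028808594, -168.76983642578125), (125.908935546875, 159.3875274658203), 0.3027295470237732)
side blob [ 206  277   48   44 1932] ztop 0.0617 rect ((506.88946533203125, -351.91656494140625), (76.88042449951172, 100.27464294433594), 85.82231903076172)
side blob [287 277  26  81 645] ztop 0.0263 rect ((656.0365600585938, -406.9544677734375), (139.24803161621094, 23.487272262573242), 69.37288665771484)
```

View pics/c9.png

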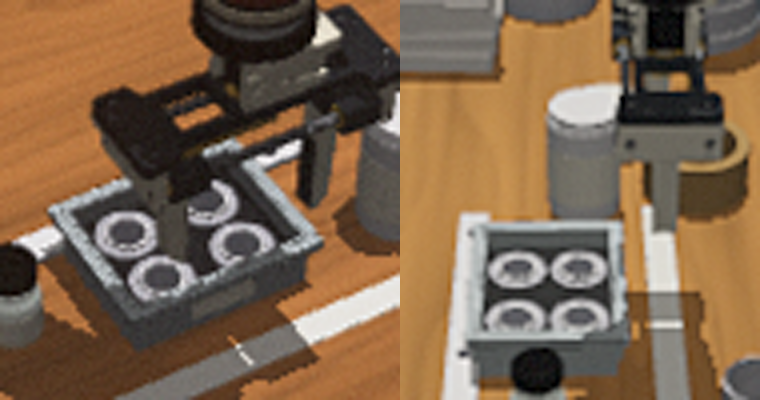

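Call:
jog_arm(
  claw=[1,1,1,1,1,1,1,1],
  travel=[
    [0.2,4.6,0],
    [0,4.6,0],
    [0,4.6,0],
    [0,4.6,0],
    [0,4.6,0],
    [0,4.5,0],
    [0,0,3],
    [0,0,3],
  ],
  twist=[0,0,0,0,0,0,0,0],
)

```text
time_s: 9.9
tool_pos: [0.5925, -0.1701, 0.0574]
tcp_rot: [[1.0, -0.004, -0.001], [-0.004, -1.0, -0.001], [-0.001, 0.001, -1.0]]
contact_force: [-0.2, 0.3, 0.1]
grip_width: 0.0931
```

Call:
jog_arm(
  claw=[1,1,1,1,1,1],
  travel=[
    [0,0,2.5],
    [0,0,1],
    [-0.4,0,0],
    [-0.5,0,0],
    [-0.4,0,0],
    [-0.3,0,0],
  ],
  twist=[0,0,0,0,0,0],
)

```text
time_s: 10.5
tool_pos: [0.5788, -0.1673, 0.0242]
tcp_rot: [[1.0, 0.001, 0.004], [0.001, -1.0, -0.001], [0.004, 0.001, -1.0]]
contact_force: [1.8, -0.5, -1.9]
grip_width: 0.0932
```

Call:
jog_arm(
  claw=[1,1,1,1,1,1],
  travel=[
    [-0.4,0,-0.2],
    [-0.4,0,-0.4],
    [-0.2,0,-0.5],
    [0,0,-0.5],
    [-0.2,0,-0.5],
    [-0.2,0,-0.5],
  ],
  twist=[0,0,0,0,0,0],
)

```text
time_s: 11.1
tool_pos: [0.568, -0.1674, 0.0512]
tcp_rot: [[1.0, 0.001, 0.01], [0.001, -1.0, -0.001], [0.01, 0.001, -1.0]]
contact_force: [4.6, 0.1, 0.8]
grip_width: 0.0928
```

```bash
python3 look.py 10 125 225 155 255 195 285 155 275; python3 tilt.py -0.168 10
```

```text
11.1 [ 0.5679728  -0.16744061  0.05119185] [4.57295622 0.13142909 0.78094394]
z 22 xmin/med/max [556. 556. 558.] 4
z 30 xmin/med/max [446. 556. 560.] 96
z 38 xmin/med/max [446. 508. 559.] 153
z 46 xmin/med/max [512. 550. 558.] 141
z 54 xmin/med/max [522. 553. 557.] 62
z 62 xmin/med/max [554. 557. 558.] 29
z 70 xmin/med/max [546. 554. 559.] 116
z 78 xmin/med/max [555. 557. 558.] 4
z 150 xmin/med/max [540. 594. 598.] 94
z 158 xmin/med/max [542. 595. 598.] 24
```

View pics/c10.png

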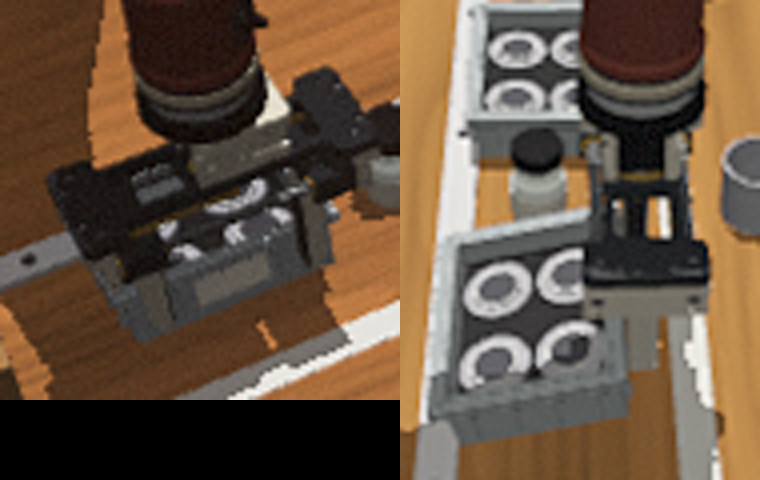

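Call:
jog_arm(
  claw=[1,1,1,1,1,1,1,1],
  travel=[
    [-0.4,0,-0.7],
    [-0.5,0,-0.7],
    [-0.6,0,-0.8],
    [-0.7,0,-0.9],
    [-0.8,0,-0.8],
    [-0.8,0,-0.8],
    [-0.9,0,-0.8],
    [0,0,-0.2],
  ],
  twist=[0,0,0,0,0,0,0,0],
)

```text
time_s: 12.0
tool_pos: [0.5132, -0.1673, 0.1058]
tcp_rot: [[1.0, -0.0, -0.005], [-0.0, -1.0, 0.001], [-0.005, -0.001, -1.0]]
contact_force: [0.7, -0.0, -0.8]
grip_width: 0.093
```

```bash
python3 look.py 11 125 225 155 255 195 285 155 275; python3 tilt.py -0.168 11
```

```text
12.0 [ 0.51316161 -0.1673133   0.10578809] [ 0.74911351 -0.0341471  -0.75816874]
z 86 xmin/med/max [518. 523. 527.] 54
z 94 xmin/med/max [509. 518. 525.] 130
z 102 xmin/med/max [500. 509. 517.] 137
z 110 xmin/med/max [497. 502. 507.] 68
z 118 xmin/med/max [496. 500. 504.] 90
z 126 xmin/med/max [498. 500. 502.] 5
```

View pics/c11.png

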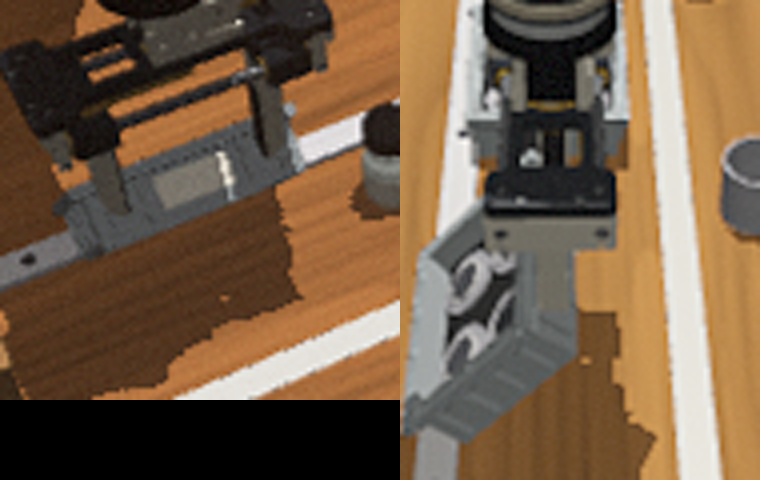

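Call:
jog_arm(
  claw=[1,1,1,1,1],
  travel=[
    [-0.5,0,-0.3],
    [-0.6,0,-0.4],
    [-0.6,0,-0.3],
    [-0.6,0,-0.2],
    [0,0,0],
  ],
  twist=[0,0,0,0,0],
)

```text
time_s: 12.6
tool_pos: [0.4925, -0.1673, 0.118]
tcp_rot: [[1.0, 0.0, -0.001], [0.0, -1.0, 0.0], [-0.001, -0.0, -1.0]]
contact_force: [1.0, 0.7, -1.8]
grip_width: 0.0932
```

```bash
python3 look.py 12 125 225 155 255 195 285 155 275; python3 tilt.py -0.168 12
```

```text
12.6 [ 0.49245678 -0.16725412  0.1179655 ] [ 0.97012525  0.65052323 -1.82007667]
z 14 xmin/med/max [455. 458. 462.] 27
z 22 xmin/med/max [458. 461. 463.] 19
z 30 xmin/med/max [463. 466. 468.] 16
z 38 xmin/med/max [468. 470. 472.] 16
z 46 xmin/med/max [472. 475. 478.] 18
z 54 xmin/med/max [478. 480. 482.] 16
z 62 xmin/med/max [482. 483. 486.] 21
z 70 xmin/med/max [486. 488. 490.] 20
z 94 xmin/med/max [503. 507. 509.] 28
z 102 xmin/med/max [495. 504. 510.] 130
z 110 xmin/med/max [480. 492. 503.] 176
z 118 xmin/med/max [479. 482. 491.] 77
z 126 xmin/med/max [475. 479. 483.] 88
```

View pics/c12.png

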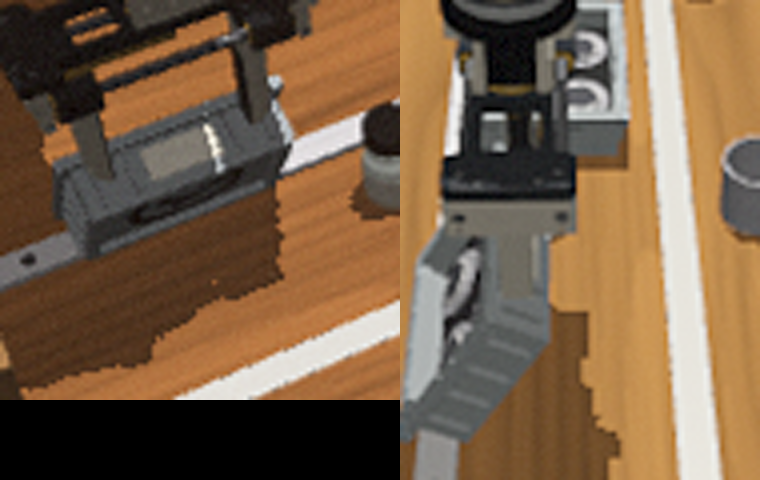

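Call:
jog_arm(
  claw=[1,1,1,1,1],
  travel=[
    [-0.5,0,0],
    [-0.5,0,-0.1],
    [-0.5,0,-0.1],
    [-0.1,0,0],
    [0,0,0],
  ],
  twist=[0,0,0,0,0],
)

```text
time_s: 13.2
tool_pos: [0.4773, -0.1672, 0.1197]
tcp_rot: [[1.0, 0.0, -0.0], [0.0, -1.0, 0.0], [-0.0, -0.0, -1.0]]
contact_force: [0.8, 0.4, -0.9]
grip_width: 0.0931
```

```bash
python3 look.py 13 125 225 155 255 195 285 155 275; python3 tilt.py -0.168 13
```

```text
13.2 [ 0.47725679 -0.16724003  0.11972162] [ 0.7875771   0.39339622 -0.91477391]
z 14 xmin/med/max [454. 457. 462.] 40
z 22 xmin/med/max [457. 458. 461.] 30
z 30 xmin/med/max [460. 462. 464.] 22
z 38 xmin/med/max [463. 464. 466.] 23
z 46 xmin/med/max [466. 469. 470.] 29
z 54 xmin/med/max [470. 471. 474.] 30
z 62 xmin/med/max [472. 475. 477.] 27
z 70 xmin/med/max [476. 478. 480.] 32
z 78 xmin/med/max [478. 481. 483.] 32
z 86 xmin/med/max [482. 484. 486.] 15
z 102 xmin/med/max [489. 495. 498.] 49
z 110 xmin/med/max [475. 487. 497.] 187
z 118 xmin/med/max [464. 472. 485.] 148
z 126 xmin/med/max [459. 464. 468.] 92
z 134 xmin/med/max [462. 465. 468.] 12
```

View pics/c13.png

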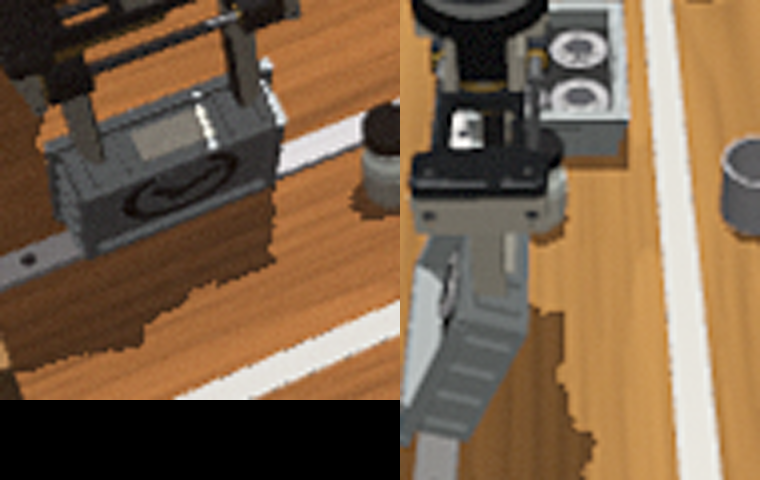

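Call:
jog_arm(
  claw=[1,1,1],
  travel=[
    [-0.1,0,0],
    [0,0,0],
    [0,0,0],
  ],
  twist=[0,0,0],
)

```text
time_s: 13.6
tool_pos: [0.4767, -0.1673, 0.1197]
tcp_rot: [[1.0, 0.001, 0.0], [0.001, -1.0, 0.0], [0.0, -0.0, -1.0]]
contact_force: [0.5, -0.3, 1.1]
grip_width: 0.0928
```

Call:
jog_arm(
  claw=[1,1,1,1,1,1,1,1],
  travel=[
    [0.6,0,0.2],
    [0.6,0,0.2],
    [1,0,0.4],
    [1,0,0.4],
    [0.9,0,0.5],
    [0.9,0,0.5],
    [0.8,0,0.7],
    [0,0,0],
  ],
  twist=[0,0,0,0,0,0,0,0],
)

```text
time_s: 14.4
tool_pos: [0.5377, -0.1672, 0.0902]
tcp_rot: [[1.0, 0.001, 0.004], [0.001, -1.0, -0.0], [0.004, 0.0, -1.0]]
contact_force: [3.5, -0.0, 2.6]
grip_width: 0.0927
```

Call:
jog_arm(
  claw=[1,1,1,1,1,1,1,1],
  travel=[
    [0.8,0,0.8],
    [0.8,0,0.9],
    [0.8,0,0.9],
    [0.6,0,0.9],
    [0.6,0,1],
    [0.5,0,1],
    [0.4,0,0.8],
    [0,0,0],
  ],
  twist=[0,0,0,0,0,0,0,0],
)

```text
time_s: 15.2
tool_pos: [0.5785, -0.1669, 0.0258]
tcp_rot: [[1.0, 0.001, -0.004], [0.001, -1.0, 0.001], [-0.004, -0.001, -1.0]]
contact_force: [2.8, -0.6, -0.2]
grip_width: 0.093
```

Call:
jog_arm(
  claw=[1,1,1,1,1],
  travel=[
    [0.4,0,0],
    [0.8,0,0],
    [0,0,-4],
    [0,0,-4],
    [0,0,-2],
  ],
  twist=[0,0,0,0,0],
)

```text
time_s: 15.7
tool_pos: [0.5922, -0.1674, 0.1311]
tcp_rot: [[1.0, 0.0, 0.002], [0.0, -1.0, -0.001], [0.002, 0.001, -1.0]]
contact_force: [-0.2, 0.4, 0.8]
grip_width: 0.0929
```

```bash
python3 look.py 14 125 225 155 255 195 285 155 275;  python3 -c "
from seg import *
for n,k in (('scene','s'),('side','d')):
    rects(n,cv2.cvtColor(cv2.imread(f'pics/{k}14.png'),cv2.COLOR_BGR2RGB),np.load(f'd{k}14.npy'))"|grep -v white; python3 tilt.py -.168 14
```

```text
15.7 [ 0.5921959  -0.16739288  0.13105997] [-0.16965166  0.40164597  0.77984665]
scene blob [309 140  25  40 804] ztop 0.1067 rect ((536.7992553710938, 275.90972900390625), (56.78012466430664, 63.01842498779297), 54.270877838134766)
scene blob [ 332  146   43   57 1470] ztop 0.0495 rect ((634.345458984375, 335.40155029296875), (99.17750549316406, 157.55551147460938), 15.176970481872559)
scene blob [ 232  154   69   52 2092] ztop 0.047 rect ((505.6200256347656, 109.75130462646484), (159.20062255859375, 132.0133819580078), 89.67568969726562)
scene blob [215 180  16  27 321] ztop 0.0719 rect ((503.5223388671875, -25.84712028503418), (33.661888122558594, 37.09697723388672), 28.94599723815918)
scene blob [ 140  191   73   55 2065] ztop 0.0469 rect ((520.8969116210938, -169.60250854492188), (169.4258270263672, 141.33929443359375), 82.80542755126953)
scene blob [  89  219   43   50 1339] ztop 0.063 rect ((509.185302734375, -351.0989990234375), (74.6246109008789, 104.75152587890625), 86.48394775390625)
scene blob [241 223  22  27 422] ztop 0.0505 rect ((663.5079345703125, -23.84095001220703)
[... 927 characters left out ...]
461914062, 125.88447570800781), 89.9023208618164)
side blob [ 206  277   48   44 1932] ztop 0.0617 rect ((506.953857421875, -352.21588134765625), (75.84672546386719, 100.00619506835938), 86.0269546508789)
side blob [287 277  26  81 645] ztop 0.0264 rect ((648.8317260742188, -426.3470153808594), (98.74507141113281, 23.90306854248047), 70.17447662353516)
side blob [212 359 121   5 179] ztop 0.0524 rect ((587.8259887695312, -498.0943298339844), (228.10586547851562, 3.761946439743042), 0.04505341127514839)
z 14 xmin/med/max [559. 562. 565.] 40
z 22 xmin/med/max [458. 504. 563.] 265
z 30 xmin/med/max [455. 509. 543.] 379
z 38 xmin/med/max [454. 566. 570.] 69
z 46 xmin/med/max [446. 564. 570.] 112
```

View pics/c14.png

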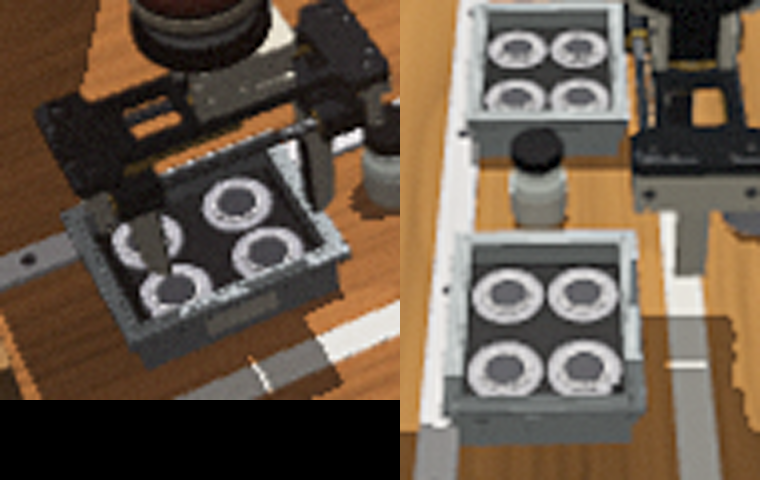

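Call:
jog_arm(
  claw=[1,1,1,1,1,1,1,1],
  travel=[
    [-4.3,0,0],
    [-4.3,0,0],
    [-4.3,0,0],
    [-4.1,0.1,0],
    [0,0,4],
    [0,0,4],
    [0,0,3],
    [0,0,0],
  ],
  twist=[0,0,0,0,0,0,0,0],
)

```text
time_s: 16.6
tool_pos: [0.4174, -0.1668, 0.0141]
tcp_rot: [[1.0, 0.001, -0.011], [0.001, -1.0, 0.004], [-0.011, -0.004, -1.0]]
contact_force: [-0.5, -0.1, -0.0]
grip_width: 0.0931
```

Call:
jog_arm(
  claw=[1,1,1,1,1,1,1,1],
  travel=[
    [0,0,-0.8],
    [0.6,0,0],
    [0.6,0,0],
    [0.5,0,0],
    [0.5,0,0],
    [0.5,0,0],
    [0.6,0,0],
    [0.7,0,0],
  ],
  twist=[0,0,0,0,0,0,0,0],
)

```text
time_s: 17.4
tool_pos: [0.4577, -0.1681, 0.0261]
tcp_rot: [[1.0, -0.0, -0.008], [-0.0, -1.0, 0.001], [-0.008, -0.001, -1.0]]
contact_force: [-6.6, 0.4, 5.4]
grip_width: 0.0927
```

```bash
python3 look.py 15 125 225 155 255 195 285 155 275
```

```text
17.4 [ 0.45770694 -0.16809755  0.02611826] [-6.55623458  0.43564158  5.37465397]
```

View pics/c15.png

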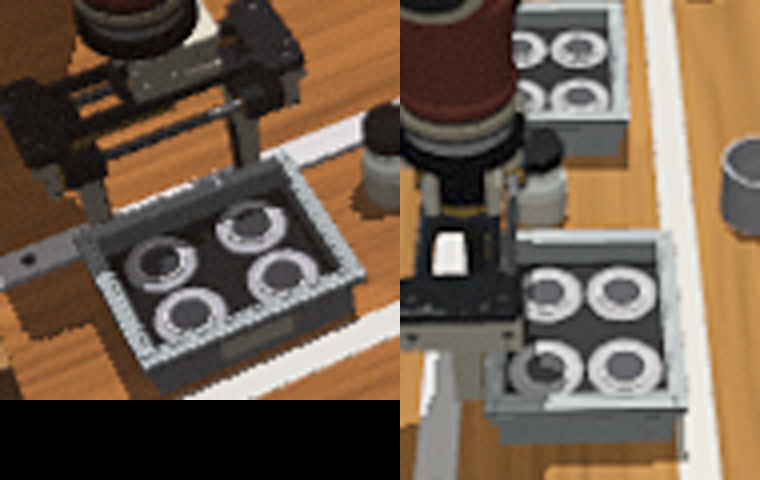

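Call:
jog_arm(
  claw=[1,1,1,1,1,1,1,1],
  travel=[
    [0.7,0,-0.2],
    [0.8,0,-0.1],
    [0.8,0,0],
    [0.8,0,0],
    [0.8,0,0],
    [0.8,0,0],
    [0.8,0,0],
    [0.8,0,0],
  ],
  twist=[0,0,0,0,0,0,0,0],
)

```text
time_s: 18.3
tool_pos: [0.5253, -0.1682, 0.0286]
tcp_rot: [[1.0, 0.001, -0.0], [0.001, -1.0, 0.0], [-0.0, -0.0, -1.0]]
contact_force: [-2.4, 0.3, -1.6]
grip_width: 0.0933
```

```bash
python3 look.py 16 125 225 155 255 195 295 155 275
```

```text
18.3 [ 0.52526044 -0.16818324  0.02859775] [-2.35955969  0.26728069 -1.58629376]
```

View pics/c16.png

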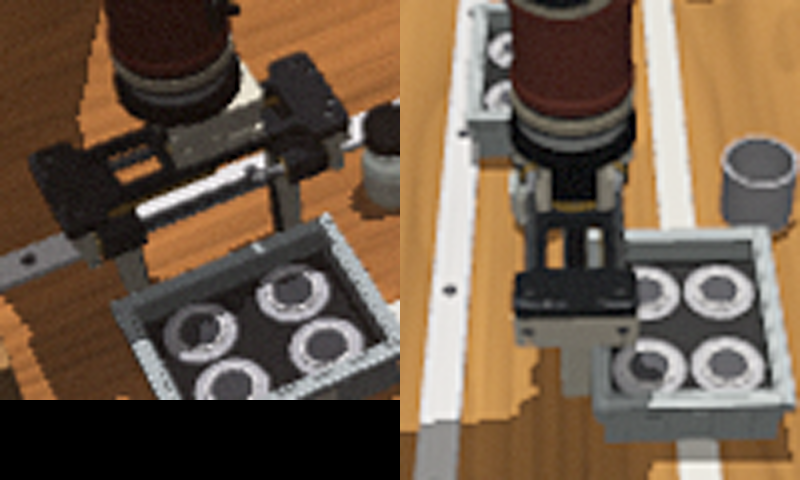

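Call:
jog_arm(
  claw=[1,1,1,1,1,1,1,1],
  travel=[
    [0.9,0,0],
    [1,0,0],
    [1,0,0],
    [1,0,0],
    [1,0,0],
    [1,0,0],
    [0.9,0,0],
    [0.5,0,0],
  ],
  twist=[0,0,0,0,0,0,0,0],
)

```text
time_s: 19.2
tool_pos: [0.5991, -0.168, 0.0287]
tcp_rot: [[1.0, 0.001, 0.001], [0.001, -1.0, 0.0], [0.001, -0.0, -1.0]]
contact_force: [-3.6, 0.0, 2.5]
grip_width: 0.0929
```

Call:
jog_arm(
  claw=[1,1,1,1],
  travel=[
    [0.5,0,0],
    [0.5,0,0],
    [0.5,0,0],
    [0.2,0,0],
  ],
  twist=[0,0,0,0],
)

```text
time_s: 19.6
tool_pos: [0.6154, -0.1681, 0.0287]
tcp_rot: [[1.0, 0.001, 0.001], [0.001, -1.0, -0.0], [0.001, 0.0, -1.0]]
contact_force: [-4.4, -0.3, 3.2]
grip_width: 0.0928
```

```bash
python3 look.py 17 125 225 175 275 215 315 155 275;  python3 -c "
from seg import *
for n,k in (('scene','s'),('side','d')):
    rects(n,cv2.cvtColor(cv2.imread(f'pics/{k}17.png'),cv2.COLOR_BGR2RGB),np.load(f'd{k}17.npy'))"
```

```text
19.6 [ 0.61541166 -0.16814159  0.02867128] [-4.36743795 -0.32270497  3.18909874]
scene blob [309 140  25  40 800] ztop 0.107 rect ((537.9243774414062, 274.9803466796875), (56.9589729309082, 65.2535400390625), 56.21073532104492)
scene blob [ 332  146   43   56 1470] ztop 0.0496 rect ((642.5689697265625, 308.1455993652344), (98.78759765625, 99.57914733886719), 86.25419616699219)
scene blob [ 232  154   69   52 2098] ztop 0.0466 rect ((507.0567626953125, 109.3448486328125), (132.38926696777344, 158.38319396972656), 0.11643265932798386)
scene blob [215 181  16  24 238] ztop 0.0725 rect ((501.0649719238281, -26.536670684814453), (36.73744201660156, 38.653751373291016), 55.553741455078125)
scene blob [ 159  215   86   84 3426] ztop 0.127 rect ((637.5169067382812, -170.33544921875), (29.7923641204834, 170.7170867919922), 0.20040319859981537)
scene blob [  89  219   43   50 1333] ztop 0.0633 rect ((508.76690673828125, -351.1929626464844), (74.91423797607422, 105.80928039550781), 86.6640853881836)
scene blob [241 223  22  27 428] ztop 0.0506 rect ((664.7232055664062, -24.216400146484375), (55
[... 2001 characters left out ...]
18603515625), (99.66607666015625, 24.156734466552734), 69.5302505493164)
side blob [202 359 131   6 197] ztop 0.0523 rect ((578.213623046875, -498.0307922363281), (246.82730102539062, 3.9010775089263916), 0.008741630241274834)
side white [255 151   8  29 152] z -0.0001350454855300054 ((601.8850708007812, 197.1722412109375), (24.933284759521484, 161.90145874023438), 0.1701802909374237)
side white [200 153  18 105 760] z 0.005588836809024111 ((437.60675048828125, 28.2568359375), (485.36505126953125, 27.363582611083984), 89.96454620361328)
side white [266 284  12  12 134] z 0.00022095547629075174 ((603.8467407226562, -309.9369201660156), (33.56594467163086, 26.5153751373291), 85.92467498779297)
```

View pics/c17.png

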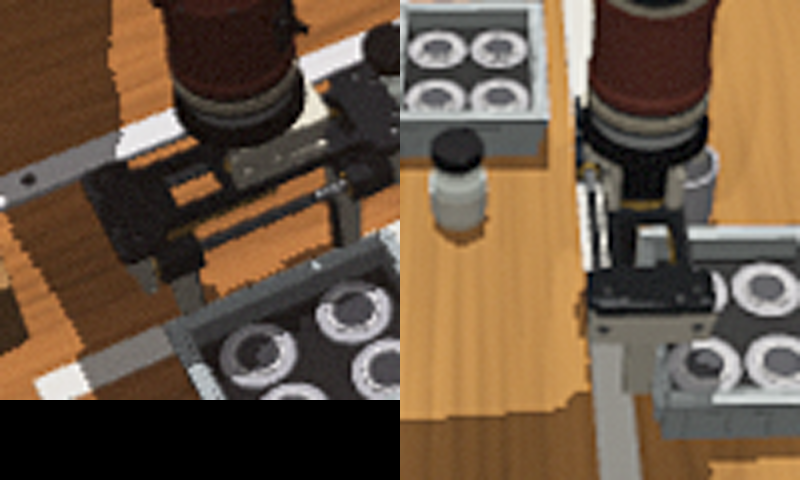

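Call:
jog_arm(
  claw=[1,1,1,1,1,1,1,1],
  travel=[
    [-0.5,0,0],
    [-1.5,0,0],
    [-1,0,-1.5],
    [0,0,-4],
    [0,0,-4],
    [-3,0,-3],
    [-4,0,-2],
    [-4,0,0],
  ],
  twist=[0,0,0,0,0,0,0,0],
)

```text
time_s: 20.5
tool_pos: [0.4771, -0.1689, 0.1771]
tcp_rot: [[1.0, 0.001, 0.011], [0.001, -1.0, -0.003], [0.011, 0.003, -1.0]]
contact_force: [0.1, -0.3, 0.5]
grip_width: 0.0931
```

```bash
python3 look.py 18 125 225 175 275 215 315 155 275;  python3 -c "
from seg import *
for n,k in (('scene','s'),('side','d')):
    rects(n,cv2.cvtColor(cv2.imread(f'pics/{k}18.png'),cv2.COLOR_BGR2RGB),np.load(f'd{k}18.npy'))"; python3 - <<'E'
from h import *
for n,k in (('scene','s'),('side','d')):
    P=cloud(n,np.load(f'd{k}18.npy')); m=(abs(P[...,2]-.045)<.006)&(abs(P[...,1]+.168)<.1)&(P[...,0]>.6)&(P[...,0]<.78)
    Q=P[m]; print(n,'rim x',np.percentile(Q[:,0],[.5,2,98,99.5]).round(4),'z',np.median(Q[:,2]))
    for lo in (-.23,-.19,-.15,-.12):
        s=Q[(Q[:,1]>lo)&(Q[:,1]<lo+.03)]; 
        if len(s): print(lo,np.percentile(s[:,0],[1,99]).round(4), [np.median(s[s[:,0]<.64,2]).round(4),np.median(s[s[:,0]>.73,2]).round(4)])
E
```

```text
20.5 [ 0.47711045 -0.16889348  0.17706248] [ 0.05506852 -0.29973701  0.49137061]
scene blob [308 140  26  40 804] ztop 0.107 rect ((538.1304321289062, 274.97894287109375), (56.74066925048828, 64.72831726074219), 56.31916809082031)
scene blob [ 332  146   43   57 1473] ztop 0.0495 rect ((632.367919921875, 310.355224609375), (98.86628723144531, 120.85736846923828), 77.62821197509766)
scene blob [ 231  154   70   52 2096] ztop 0.0474 rect ((505.92120361328125, 109.65812683105469), (132.76036071777344, 158.93124389648438), 0.1297292411327362)
scene blob [214 181  17  25 339] ztop 0.0722 rect ((501.7493896484375, -25.978294372558594), (37.66187286376953, 36.753822326660156), 78.47583770751953)
scene blob [  89  219   43   50 1335] ztop 0.063 rect ((509.6983642578125, -351.227294921875), (74.80683898925781, 105.73223876953125), 86.58418273925781)
scene blob [241 223  22  27 420] ztop 0.0509 rect ((664.9908447265625, -25.32910919189453), (53.57227325439453, 54.74524688720703), 49.54783248901367)
scene blob [ 166  232   79   67 3048] ztop 0.0469 rect ((687.54833984375, -167.34201049804688), 
[... 2179 characters left out ...]
00756836), (225.77996826171875, 26.83960723876953), 89.84701538085938)
scene rim x [0.6231 0.6248 0.7509 0.7516] z 0.04440846207133026
-0.23 [0.6226 0.7516] [np.float64(0.0448), np.float64(0.0444)]
-0.19 [0.6249 0.7516] [np.float64(0.0448), np.float64(0.0444)]
-0.15 [0.6231 0.7515] [np.float64(0.044), np.float64(0.0443)]
-0.12 [0.6252 0.7505] [np.float64(0.0445), np.float64(0.0441)]
side rim x [0.6224 0.6228 0.7473 0.7484] z 0.04416729565951971
-0.23 [0.6226 0.7486] [np.float64(0.0446), np.float64(0.0444)]
-0.19 [0.6225 0.7477] [np.float64(0.0443), np.float64(0.0444)]
-0.15 [0.6225 0.748 ] [np.float64(0.0447), np.float64(0.0443)]
-0.12 [0.6225 0.7478] [np.float64(0.0444), np.float64(0.0442)]
```

View pics/s18.png

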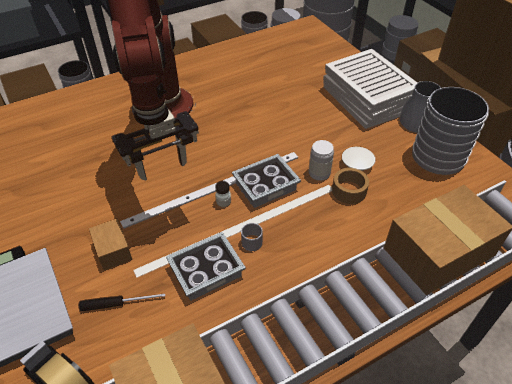

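View pics/d18.png

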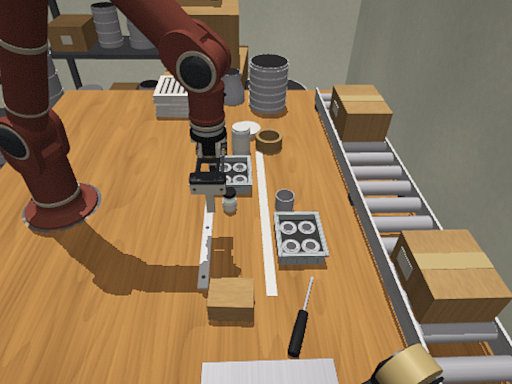

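```bash
python3 -c "
from rig import r
print(r.observe()['joint_vel'].round(1)); print(r.finish_job())"
```

```text
[-1.2  3.5 -1.4 -7.7 -0.6 -2.1 -0.6]
the job is handed in; nothing more can be done
None
```

I tipped both crates in order, left then right, and found the stamp under the right one. I pushed that crate over the tape line and handed the job in at about 20.6 s of the 72 s allowed.

- **Tipping:** both were tipped with the fingers against the far rim. The left crate reached about 69° and its underside was blank. The right crate reached about 69° and showed the ring and tick. Each was lowered back flat.
- **Stamped crate:** it stands flat, with its rim top at 44–45 mm all round. Its near rim edge is at x ≈ 622–625 mm and the far edge of the tape at about 616 mm, so the rim clears the line by about 6–7 mm and the base by about 14 mm.
- **Other crate:** it is flat and still at the fence.
- **Loose things:** in the last pictures, the jar, collar, tin, carton and driver measured where they began, to within a few millimetres. The tape roll and valve were judged by eye and look unmoved.
- **Arm:** it was clear of everything when I handed in, though its joints were still settling slightly.
- **Forces:** the highest contact force I read was about 14 N.

The checks agreed, except that the two cameras differed by up to about 3 mm on the crate positions. That is less than the clearance over the line.

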